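# Mesh a splined carrier hub onto the drive shaft

### The arm

A 6-joint arm with a two-finger parallel gripper is mounted at the origin on a cart in front of the work surface, level with it; the furniture and walls round the work are solid. World frame = base frame: x ahead of the robot, y to its left, z up, the work surface at z = 0. Lengths are in m, angles in rad, forces in N, time in s.
With the tool pointing down it reaches from about 0.325 to 0.85 m from the base axis. Payload 4.4 kg.
Tool frame: the origin (TCP) lies where the fingers leave the gripper's body, on its centre line; the fingertips stand 97 mm ahead of it and the grasp point (between the pads) lies 78 mm ahead of it; z points along the fingers, y is the direction in which the jaws open and shut (so a half turn about z gives the same grasp; the last joint's range is limited). The gripper opens to 94 mm and grips with 3 to 60 N. Pads are 16 mm wide; open, the fingers measure 119 mm over their backs; the gripper's body (75 mm by 177 mm) begins 78 mm behind the grasp point.
Start: joints at [-1.462, 0.207, 1.542, -0, 1.393, -0.15], TCP at [0.148, -0.556, 0.303] pointing down, gripper open.
Joint ranges: [-2.73, 2.73], [-0.86, 2.22], [0.23, 2.46], [-1.11, 4.25], [0.08, 2.63], [-2.82, 2.82]. Speed limits (rad/s): [2.79, 2.79, 3.14, 3.14, 3.14, 3.14].

### API

Orientations are given as a 3x3 rotation matrix whose columns are the frame's x, y, z axes.
In Python, from workcell import manip, effector, solver, viewer, readout gives the robot as it stands. Calls block until the motion is done:
- manip.goto(position, orientation): joint-space move of the TCP to a pose.
- manip.move_straight(position, orientation=None, feed=0.15): straight line of the TCP; orientation=None keeps the orientation; feed is the mean speed in m/s.
- manip.move_joints(angles): joint-space move.
- effector.ungrasp() and effector.grab(force=None): open the fingers fully, or close them until they stop; force is the grip in N (None keeps the last).
- manip.wait(seconds).
- solver.solve_ik(position, orientation): joint angles nearest the present ones, or None.
- viewer.camera(name): name is "side" or "top"; returns the picture (384x512x3 uint8, red, green, blue); there is no depth.
- viewer.camera_info(name): a dict with "mtx" (3x3 intrinsics, pixels), "cam_to_world" (4x4, takes a point from camera to world coordinates). Camera axes: x right, y up, looking along -z (the intrinsics and any distortion apply to the point x, -y, -z); pixel columns grow to the right and rows downward; lengths in m; the calibration is good to about 2 mm. A picture is of the moment at which its call begins. camera_info takes no time and is no camera call.
A pose or a line that the arm cannot do raises manip.IKError and nothing moves.
- manip.job_done(): hands the job in, once; it reports no verdict.
Readings, each from a call of its own:
- readout.read_time_s(): time.
- readout.read_qpos(): joint angles.
- readout.read_joint_velocities(): joint speeds.
- readout.read_joint_torque(): joint torques, N m.
- readout.read_ee_pos(): TCP position.
- readout.read_tcp_rot(): TCP orientation.
- readout.read_contact_force(): force on the tool from outside, world axes, zero at the start.
- readout.read_moment(): the same for the moment, N m.
- readout.read_gripper_width(): opening from 0.0 (shut) to 1.0 (fully open).
Only numpy, scipy, OpenCV 4.12 (cv2) and the standard library are available. Lean on these libraries where they do the work, as an engineer would, in place of code of your own. Each camera call takes 0.05 s, during which the arm holds its last target.

### The job

Lift the blue-flanged hub straight off its parking post and fit it, flange down, onto the upright splined shaft of the grey gear drive: rest it lightly on the shaft's teeth, rock it about the shaft until the teeth mesh, then push it fully home against the shoulder and let go. Be gentle: do not force the teeth, do not drop the hub home, and do not knock the bottle, the aluminium tube or the caps about.

Things in the scene. Friction and masses are not known exactly. Their poses are not given: they have to be found in the camera images.
- hub: Loose hub, about 0.3 kg, 48 mm high; origin at the centre of its underside, z up the bore. Round blue flange 76 mm in diameter, 8 mm thick, at the bottom. Above it, 8 to 48 mm, an aluminium boss 42 mm across with four flat sides facing the hub's +-x and +-y, each 30 mm wide, corners cut. Starts upright on the stand, post in its bore. Held across two opposite flats, it keeps its yaw in the grip.
- stand: Fixed black parking stand; origin at the centre of its underside, on the table. Round plate 80 mm in diameter, 12 mm thick; the hub's underside rests on its top at 12 mm. A plain round aluminium post 18 mm in diameter stands on it up to 42 mm, so the hub must rise more than 30 mm to clear it.
- drive: Fixed grey gear drive; origin at the centre of the housing's underside, below the shaft axis, z up. Foot plate 130 x 110 mm, housing 110 x 90 x 40 mm; a dark motor, 51 mm in diameter, juts out to 96 mm along its +x, up to 54 mm high. A steel splined shaft stands upright on the axis. The gearbox holds it still; it slips only at about 0.6 N m of turning.
- shoulder (a point): Point on the shaft axis, 50 mm above the drive's origin, at the top of the shaft's round shoulder (44 mm in diameter): the hub's underside rests here when fully home. Both here and on the tooth ends the contact is stiff: come down slowly and press with some 5 to 10 N; 60 N, even for a moment, is too much.
- spline_top (a point): Point on the shaft axis, 32 mm above the shoulder, level with the upper ends of the six shaft teeth (6 mm wide, 60 degrees apart, 32 mm outside on a 22 mm core). Where the teeth point differs each time and no reading tells it (not the drive's or this point's yaw): feel or look for it. They mesh within about 4 degrees either way; otherwise the hub stands on their ends.
- tube_a: Bystander: bare aluminium tube standing upright, 36 mm in diameter, 159 mm high, origin at its underside. Not to be moved.
- bottle_a: Bystander: white bottle, 38 x 42 x 86 mm, standing upright. Not to be moved.
- cap_a: Bystander: gold-brown cap, 40 mm in diameter, 23 mm high, origin at its underside. Not to be moved.
- cap_b: Bystander: crimson cap, 37 mm in diameter, 23 mm high, origin at its underside. Not to be moved.
- hub_grip (a point): Point on the hub's axis 35 mm above its underside: the height at which to grip the boss across two opposite flats, with the fingertips kept above the flange. Axes as the hub's.
- hub_bore (a point): Centre of the bore's lower mouth, at the hub's underside; axes as the hub's. The splined bore runs right through: six inward teeth 5 mm wide, tips on a 24.4 mm circle, roots on a 34 mm circle. The slots between them, 7.8 mm wide at the tips, point along the hub's +x and every 60 degrees from it, as do six brass screw heads on the flange.
- pilot_tip (a point): Tip of the shaft, on its axis, 18 mm above spline_top. Above the teeth the shaft is a smooth round pilot, 22 mm in diameter for 8 mm, then tapering to 13 mm at this tip. It enters the hub's bore first and centres it with 1.2 mm of play all round.
Mind the look-alikes: they are no part of the job. What is shaped like the hub but orange or red is not meant.

How it is judged:
On the way, in this order (a step that is already met when the one before it is completed fails the run):
1. the hub is lifted clear of the parking post (z of hub in the frame of stand above 0.046 m), for 0.1 s.
2. the hub is upright over the shaft's pilot, centred on it, its underside less than 12 mm above the tooth ends or lower (horizontal distance between hub and spline_top below 0.005 m and z of hub in the frame of spline_top below 0.012 m and angle between hub's own z axis and vertical below 0.15 rad), for 0.1 s.
At the end, for the whole second after the job is handed in: The hub stands fully home on the splined shaft: underside within 3 mm of the shoulder, centred within 3 mm, upright within 0.06 rad, released and at rest (z of hub in the frame of shoulder below 0.003 m and horizontal distance between hub and shoulder below 0.003 m and angle between hub's own z axis and vertical below 0.06 rad and linear speed of hub below 0.02 m/s and angular speed of hub below 0.1 rad/s); the robot touches nothing.
It fails at once if the hub is forced or banged on the drive (more than 60 N between them) (contact force between hub and drive above 60 N).
It fails at once if the hub is let drop down the shaft (faster than 0.3 m/s) (linear speed of hub above 0.3 m/s and horizontal distance between hub and shoulder below 0.008 m and z of hub in the frame of shoulder below 0.05 m).
It fails at once if the robot strikes the drive (more than 25 N) (contact force between the arm and drive above 25 N).
It fails at once if the hub is tipped over (angle between hub's own z axis and vertical above 0.5 rad).
It fails at once if a bystander is moved more than 30 mm (distance of any of tube_a, bottle_a, cap_a, cap_b from where it was at the start of the episode above 0.03 m).
It also fails if it takes over 61 s, if anything falls off the work surface, if the arm or the gripper's body presses on something with over 40 N, if the wrist force passes 120 N, or if a joint passes its speed limit or range.

## Working session

There is one attempt and no reset: what is moved stays moved. The work goes in short steps, each a Python script; the robot and the scene stay as the last script left them, time stands still between calls to the robot, and variables do not carry over. Pictures are saved under pics/ and viewed, and the job is handed in when it is done.

```bash
ls; mkdir -p pics; python3 - <<'E'
from workcell import manip, effector, solver, viewer, readout
import cv2,numpy as np
for n in("side","top"):
    im=viewer.camera(n); cv2.imwrite(f"pics/{n}0.png",im[:,:,::-1]); 
    i=viewer.camera_info(n); print(n,{k:np.round(v,4).tolist() if not isinstance(v,str) else v for k,v in i.items()})
print(readout.read_time_s(),readout.read_contact_force(),readout.read_tcp_rot(),readout.read_gripper_width())
E
```

```text
pics
side {'mtx': [[417.9281, 0.0, 249.8702], [0.0, 417.9281, 188.1079], [0.0, 0.0, 1.0]], 'cam_to_world': [[-0.9748, 0.1026, -0.1983, 0.3396], [-0.2228, -0.395, 0.8913, 0.8266], [0.0131, 0.913, 0.4078, 0.5041], [0.0, 0.0, 0.0, 1.0]]}
top {'mtx': [[358.6514, 0.0, 254.1323], [0.0, 358.6514, 190.5657], [0.0, 0.0, 1.0]], 'cam_to_world': [[-0.0239, 0.9965, -0.08, 0.4564], [-0.9997, -0.0245, -0.0074, -0.0969], [-0.0094, 0.0797, 0.9968, 1.0196], [0.0, 0.0, 0.0, 1.0]]}
0.1 [-0.69492155  0.7388305  -0.36571936] [[ 9.66434290e-01  2.56913765e-01 -2.83623405e-04]
 [ 2.56913798e-01 -9.66432150e-01  2.04931790e-03]
 [ 2.52395201e-04 -2.05339786e-03 -9.99997860e-01]] 1.0011695100639781
```

View pics/side0.png

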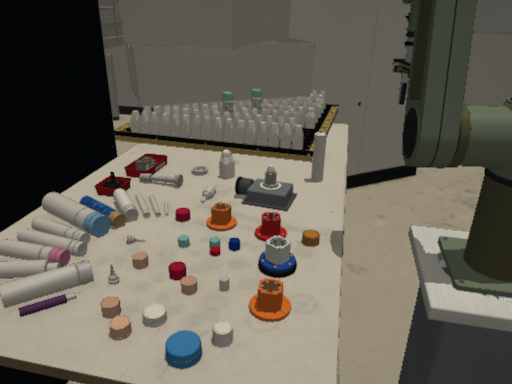

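View pics/top0.png

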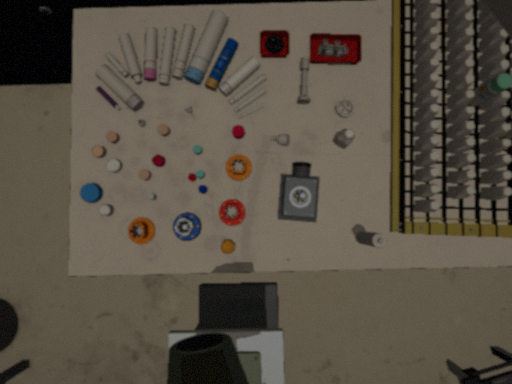

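The blue hub is at side (278,258) and top (187,227). The drive shaft is at side (270,180) and top (300,197), with the motor towards -row in top (world +x). Orange and red are look-alikes, and the tube is at top (372,239). I'll enlarge these areas.

```bash
python3 - <<'E'
import cv2,numpy as np
def crop(f,x,y,w,h,s):
    im=cv2.imread(f)[y:y+h,x:x+w]; im=cv2.resize(im,None,fx=s,fy=s,interpolation=cv2.INTER_CUBIC)
    return cv2.convertScaleAbs(im,alpha=1.5,beta=10)
a=crop('pics/top0.png',167,207,40,40,9);b=crop('pics/top0.png',275,160,50,65,6)
c=crop('pics/side0.png',253,232,50,45,8);d=crop('pics/side0.png',230,160,70,55,6)
def put(l):
    H=max(i.shape[0] for i in l);return np.hstack([cv2.copyMakeBorder(i,0,H-i.shape[0],0,6,cv2.BORDER_CONSTANT) for i in l])
cv2.imwrite('pics/ctop.png',put([a,b]));cv2.imwrite('pics/cside.png',put([c,d])[:, :830])
E
```

```text
(no output)
```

View pics/ctop.png

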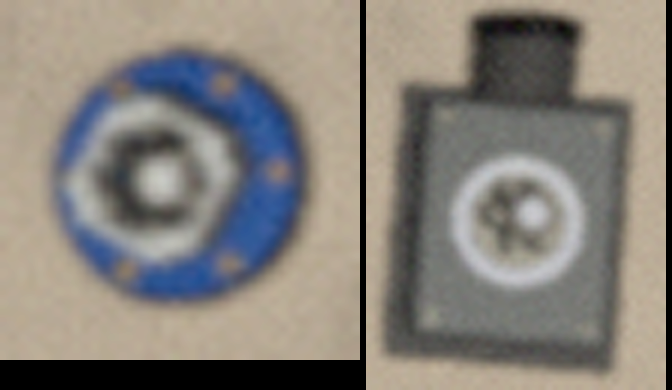

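View pics/cside.png

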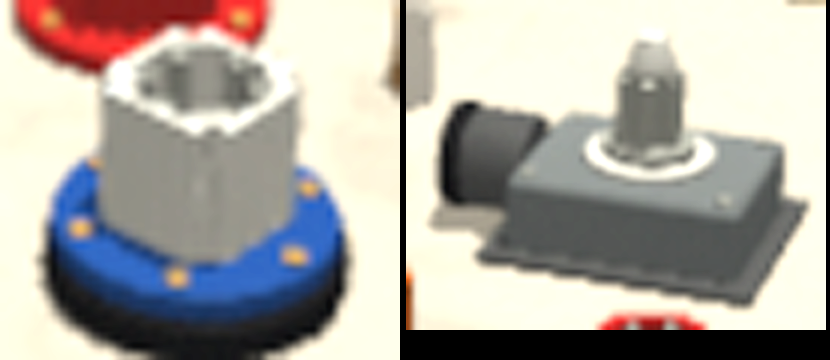

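```bash
python3 - <<'E'
from workcell import viewer,readout
import cv2,numpy as np
for n in("side","top"):
    m=np.mean([viewer.camera(n).astype(float) for _ in range(10)],0); np.save(f'pics/{n}avg.npy',m)
print(readout.read_time_s())
def crop(n,x,y,w,h,s,g=1.6):
    im=np.load(f'pics/{n}avg.npy')[y:y+h,x:x+w,::-1].astype(np.float32); im=cv2.resize(im,None,fx=s,fy=s,interpolation=cv2.INTER_CUBIC)
    return np.clip(im*g,0,255).astype(np.uint8)
cv2.imwrite('pics/zt.png',crop('top',288,184,24,24,24))
cv2.imwrite('pics/zs.png',crop('side',255,162,35,32,18,1.1))
E
```

```text
1.1
```

View pics/zt.png

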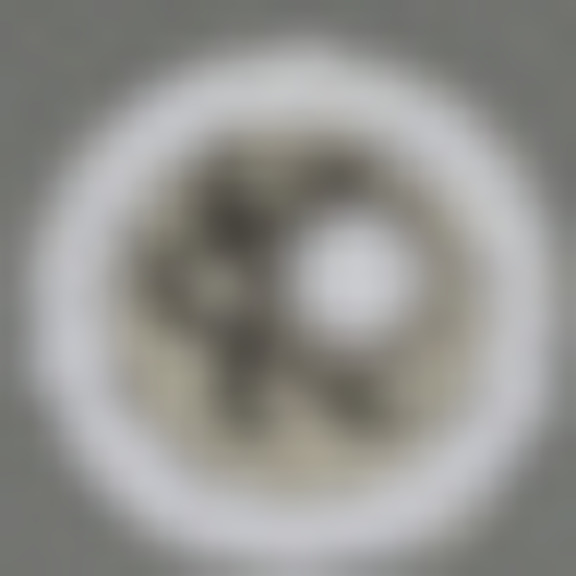

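View pics/zs.png

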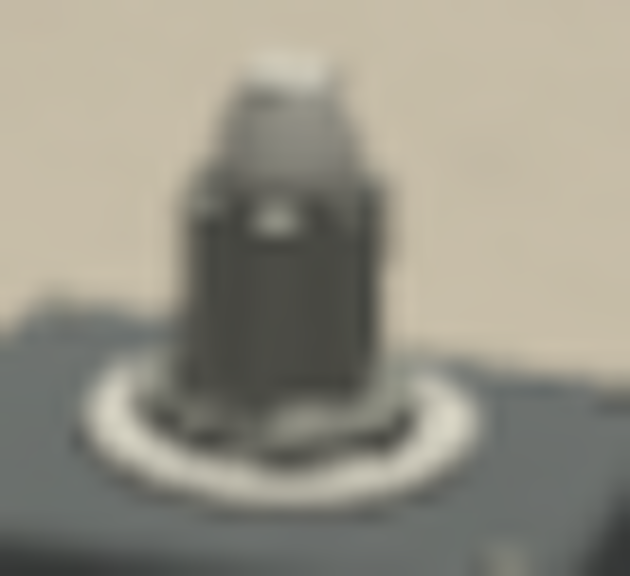

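Averaged views: in top, the pilot tip is at crop (355,278) and a bright tooth end at (215,285). In side, the tip is at crop (288,70) and the camera-facing tooth end at (275,215). Now I'll triangulate and fit.

```bash
cat > geo.py <<'E'
import numpy as np
from workcell import viewer
C={n:viewer.camera_info(n) for n in("side","top")}
def proj(n,P):
    P=np.atleast_2d(P);T=np.linalg.inv(np.array(C[n]['cam_to_world']));K=np.array(C[n]['mtx'])
    p=P@T[:3,:3].T+T[:3,3];p=p*[1,-1,-1];q=p@K.T;return q[:,:2]/q[:,2:]
def ray(n,uv,z):
    T=np.array(C[n]['cam_to_world']);K=np.array(C[n]['mtx']);d=np.linalg.solve(K,[uv[0],uv[1],1.])*[1,-1,-1]
    d=T[:3,:3]@d;o=T[:3,3];return o+d*(z-o[2])/d[2]
def oc(u,v,x0,y0,s): return np.array([x0+(u+.5)/s-.5,y0+(v+.5)/s-.5])
E
python3 - <<'E'
from geo import *
from scipy.optimize import least_squares
T=[oc(u,v,167,207,9) for u,v in[(120,88),(224,84),(279,171),(230,264),(127,271)]]
S=[oc(u,v,253,232,8) for u,v in[(80,228),(177,277),(295,256),(308,187)]]
pt=np.array([ray('top',p,.0205) for p in T]);ps=np.array([ray('side',p,.0205) for p in S])
def fit(P):
    f=lambda a:(np.hypot(P[:,0]-a[0],P[:,1]-a[1])-a[2]);r=least_squares(f,[*P.mean(0)[:2],.03]).x
    an=np.degrees(np.arctan2(P[:,1]-r[1],P[:,0]-r[0]));return r,an,an%60
print('top',fit(pt));print('side',fit(ps))
print('shaft: ring z.04 top',ray('top',oc(518,221,275,160,6),.04),'zoom',ray('top',oc(295,305,288,184,24),.04))
for zc in(.04,.044,.05): print('ring',zc,'top',ray('top',oc(293,308,288,184,24),zc)[:2],'side',ray('side',oc(281,418,255,162,18),zc)[:2])
print('tip top',ray('top',oc(355,278,288,184,24),.1),'side',ray('side',oc(288,70,255,162,18),.1))
print('tooth top',ray('top',oc(215,285,288,184,24),.082),'side',ray('side',oc(275,215,255,162,18),.082))
E
```

```text
top (array([0.44207548, 0.10230153, 0.03221489]), array([  31.02345417,  -29.08491841,  -88.42151164, -148.16498851,
        152.58439936]), array([31.02345417, 30.91508159, 31.57848836, 31.83501149, 32.58439936]))
side (array([0.4415385 , 0.09949014, 0.03177318]), array([  30.66022279,   90.84283444,  151.18566251, -147.88764344]), array([30.66022279, 30.84283444, 31.18566251, 32.11235656]))
shaft: ring z.04 top [ 0.51180411 -0.38053715  0.04      ] zoom [ 0.51639013 -0.21405083  0.04      ]
ring 0.04 top [ 0.51605356 -0.21381175] side [ 0.51578168 -0.22398269]
ring 0.044 top [ 0.51581004 -0.21333433] side [ 0.514263   -0.21492745]
ring 0.05 top [ 0.51544476 -0.21261821] side [ 0.51198499 -0.20134458]
tip top [ 0.51545119 -0.21337998  0.1       ] side [ 0.51545992 -0.21708698  0.1       ]
tooth top [ 0.5162156  -0.20039176  0.082     ] side [ 0.51433944 -0.20339434  0.082     ]
```

```bash
python3 - <<'E'
from geo import *
import cv2
out=[]
for n,(x0,y0,w,h) in(('side',(253,232,50,45)),('top',(167,207,40,40))):
  for yaw in(31.3,91.3,151.3):
    s=6;im=np.load(f'pics/{n}avg.npy')[y0:y0+h,x0:x0+w,::-1].astype(np.float32)
    im=np.clip(cv2.resize(im,None,fx=s,fy=s,interpolation=cv2.INTER_CUBIC)*1.2,0,255).astype(np.uint8)
    a=np.array([(21,-15),(21,15),(15,21),(-15,21),(-21,15),(-21,-15),(-15,-21),(15,-21)])/1000
    c,q=np.cos(np.radians(yaw)),np.sin(np.radians(yaw));a=a@np.array([[c,q],[-q,c]])+[.4418,.1009]
    for z in(.060,.020):
        p=proj(n,np.c_[a,np.full(8,z)]);p=((p-[x0,y0]+.5)*s-.5).astype(np.int32)
        cv2.polylines(im,[p],True,(0,0,255) if z>.03 else (0,255,0),1)
    out.append(cv2.copyMakeBorder(im,0,270-im.shape[0],0,300-im.shape[1],cv2.BORDER_CONSTANT)[:, :265])
cv2.imwrite('pics/ov.png',np.vstack([np.hstack(out[:3]),np.hstack(out[3:])]))
print(np.round(ray('top',(372,239),.159),3),np.round(ray('top',(228,246),.023),3))
E
```

```text
[ 0.403 -0.367  0.159] [ 0.385 -0.014  0.023]
```

View pics/ov.png

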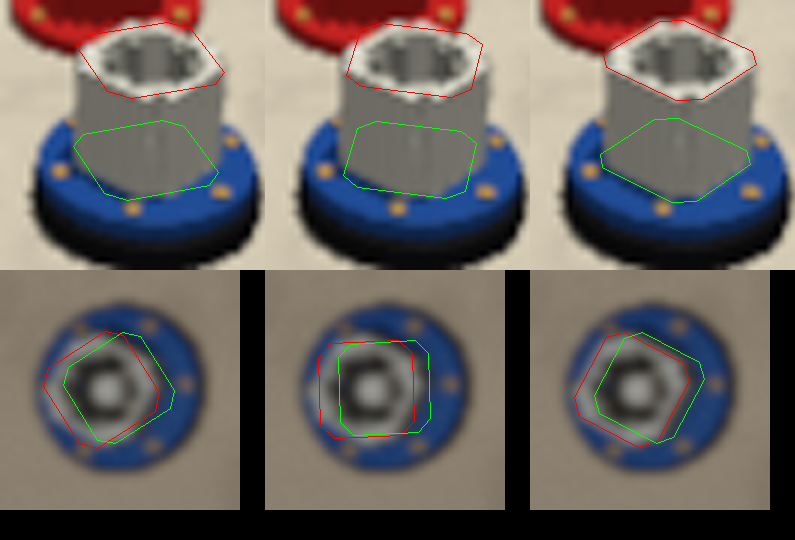

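Side view: the boss corners match yaw 151.3° (flats at 61.3/151.3°). The top view agrees on the screws. Now I'll check IK for both jaw directions.

```bash
cat >> geo.py <<'E'
def R(deg):
    y=np.array([np.cos(np.radians(deg)),np.sin(np.radians(deg)),0]);z=np.array([0,0,-1.]);return np.c_[np.cross(y,z),y,z]
HUB=np.array([.4418,.1009]);SH=np.array([.5155,-.2150])
E
python3 - <<'E'
from geo import *
from workcell import solver
for a in(61.3,151.3,241.3,-28.7):
    for xy,z in((HUB,.125),(HUB,.25),(SH,.26),(SH,.163)):
        q=solver.solve_ik([*xy,z],R(a)); print(a,z,None if q is None else np.round(q,2))
E
```

```text
61.3 0.125 [ 0.03  0.19  1.98 -0.    0.97 -1.04]
61.3 0.25 [ 0.03 -0.    1.89 -0.    1.26 -1.04]
61.3 0.26 [-0.55  0.21  1.63 -0.    1.3  -1.62]
61.3 0.163 [-0.55  0.33  1.7  -0.    1.11 -1.62]
151.3 0.125 [ 0.03  0.19  1.98 -0.    0.97 -2.61]
151.3 0.25 [ 0.03 -0.    1.89 -0.    1.26 -2.61]
151.3 0.26 None
151.3 0.163 None
241.3 0.125 [ 0.03  0.19  1.98 -0.    0.97  2.1 ]
241.3 0.25 [ 0.03 -0.    1.89 -0.    1.26  2.1 ]
241.3 0.26 [-0.55  0.21  1.63 -0.    1.3   1.52]
241.3 0.163 [-0.55  0.33  1.7  -0.    1.11  1.52]
-28.7 0.125 [ 0.03  0.19  1.98 -0.    0.97  0.53]
-28.7 0.25 [ 0.03 -0.    1.89 -0.    1.26  0.53]
-28.7 0.26 [-0.55  0.21  1.63 -0.    1.3  -0.05]
-28.7 0.163 [-0.55  0.33  1.7  -0.    1.11 -0.05]
```

```bash
python3 - <<'E'
from geo import *
from workcell import manip,effector,readout,viewer
import cv2
r=R(-28.7)
manip.goto([*HUB,.25],r); print(readout.read_time_s())
manip.move_straight([*HUB,.125],feed=.1)
print(readout.read_time_s(),readout.read_ee_pos(),readout.read_contact_force())
cv2.imwrite('pics/g1.png',viewer.camera('side')[150:320,180:380,::-1].repeat(4,0).repeat(4,1)[:600,:800])
E
```

```text
3.6583
5.0583 [0.44238057 0.10092976 0.1256222 ] [ 0.26155662 -0.2626725   0.72410862]
```

View pics/g1.png

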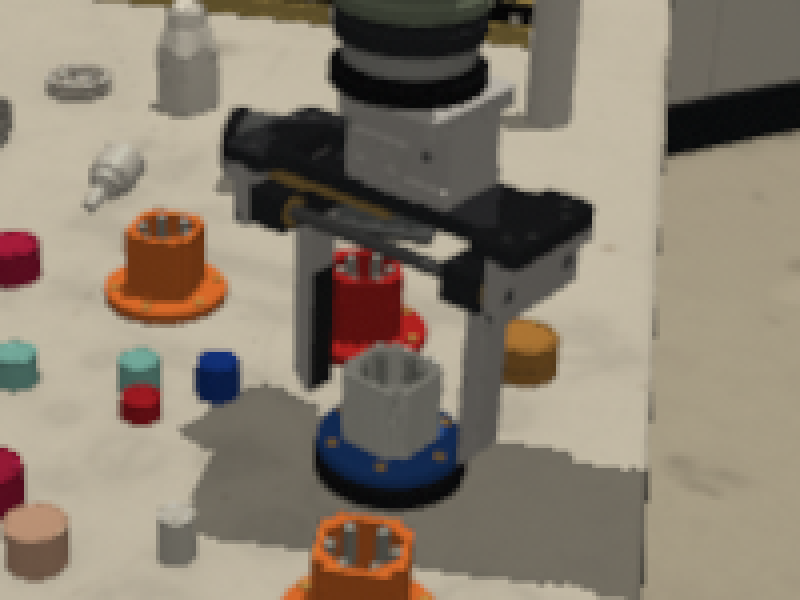

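The fingers straddle the boss's flats (boss at about (392,400) in the crop), with the tips above the flange. Next I grip and lift.

```bash
python3 - <<'E'
from geo import *
from workcell import manip,effector,readout,viewer
import cv2
effector.grab(force=35)
print('w',readout.read_gripper_width(),readout.read_contact_force(),readout.read_moment(),readout.read_ee_pos())
manip.move_straight([*HUB,.145],feed=.05); 
print('w',readout.read_gripper_width(),readout.read_contact_force())
manip.move_straight([*HUB,.24],feed=.12); manip.wait(.2)
print(readout.read_time_s(),readout.read_gripper_width(),readout.read_contact_force(),readout.read_moment(),readout.read_ee_pos())
print(readout.read_tcp_rot())
for n in('side','top'):
    m=viewer.camera(n); cv2.imwrite(f'pics/l_{n}.png',m[:,:,::-1])
m=cv2.imread('pics/l_side.png')[90:270,180:380];cv2.imwrite('pics/l1.png',cv2.resize(m,None,fx=3.3,fy=3.3,interpolation=cv2.INTER_CUBIC))
E
```

```text
w 0.4447300757778907 [ 0.14574848 -0.84779376  0.21963689] [-0.0966338  -0.09363609  0.07071293] [0.44187695 0.10087067 0.12500528]
w 0.44694944984594703 [ 0.81517589  0.30367631 -3.44634361]
7.65 0.44209769634180046 [-0.80954399  0.11494367 -3.09580153] [-0.09491251 -0.04534181 -0.0554868 ] [0.44124395 0.10085972 0.23902798]
[[ 4.80270682e-01  8.77117795e-01 -2.10857578e-03]
 [ 8.77119641e-01 -4.80271928e-01 -9.79814633e-05]
 [-1.09863104e-03 -1.80241561e-03 -9.99997772e-01]]
```

View pics/l1.png

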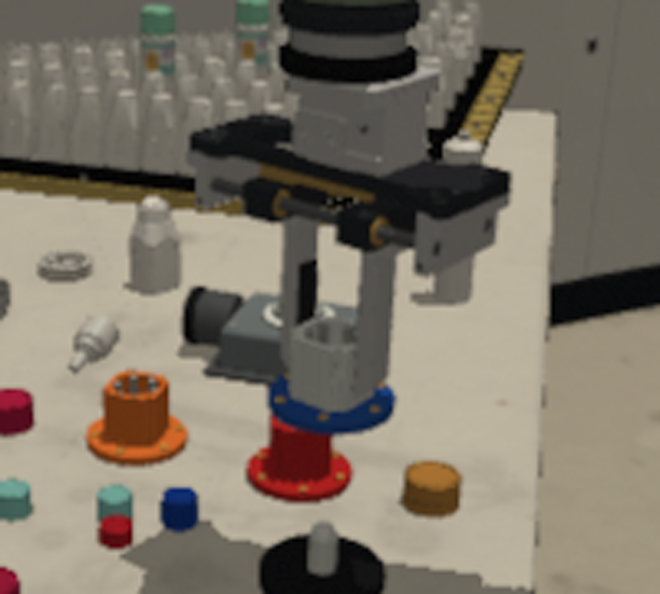

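```bash
python3 - <<'E'
from geo import *
from workcell import manip,effector,readout,viewer
import cv2
manip.goto([*SH,.24],R(-29.4)); manip.wait(.2)
e=readout.read_ee_pos();print(readout.read_time_s(),e,readout.read_contact_force())
m=np.mean([viewer.camera('side').astype(float) for _ in range(4)],0);np.save('pics/s2.npy',m)
x0,y0=215,100
im=cv2.resize(np.clip(m[y0:y0+100,x0:x0+110,::-1]*1.1,0,255).astype(np.uint8),None,fx=6,fy=6,interpolation=cv2.INTER_CUBIC)
t=np.linspace(0,2*np.pi,60)
for z,r in((e[2]-.113,.038),(e[2]-.105,.038)):
    p=proj('side',np.c_[e[0]+r*np.cos(t),e[1]+r*np.sin(t),0*t+z]);p=((p-[x0,y0]+.5)*6-.5).astype(np.int32);cv2.polylines(im,[p],True,(0,255,0),1)
a=np.radians(30.6+60*np.arange(6))
for q in proj('side',np.c_[e[0]+.032*np.cos(a),e[1]+.032*np.sin(a),0*a+e[2]-.1045]): cv2.circle(im,tuple(((q-[x0,y0]+.5)*6).astype(int)),4,(0,0,255),1)
q=proj('side',[*SH,.1])[0];cv2.circle(im,tuple(((q-[x0,y0]+.5)*6).astype(int)),4,(255,0,255),1)
q=proj('side',[*SH,.1])[0]
cv2.imwrite('pics/s2.png',im)
E
```

```text
9.1833 [ 0.51568653 -0.21357816  0.24008419] [ 0.72413335  0.10632623 -2.93946805]
```

View pics/s2.png

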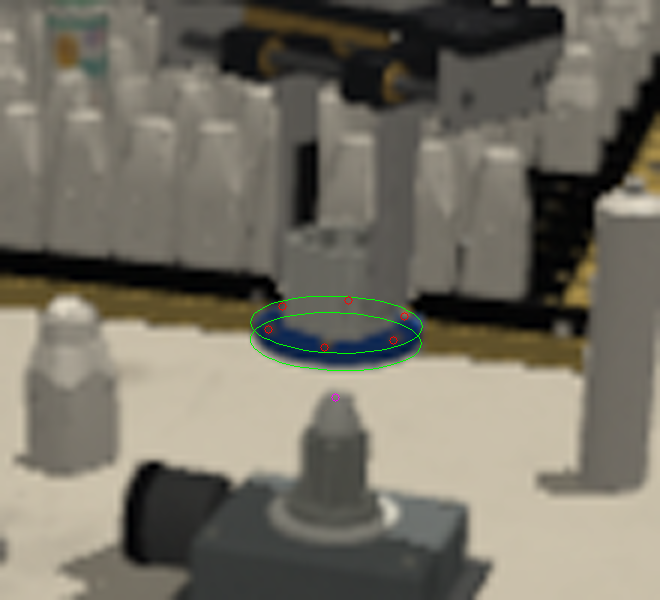

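Overlay: the predicted flange ellipse and screw heads match the blue flange at about (335,335) to within about 1 mm. The pilot tip at (335,395) sits right under it. I'll descend guarded.

```bash
cat >> geo.py <<'E'
def F():
    from workcell import readout
    return np.array(readout.read_contact_force())
E
python3 - <<'E'
from geo import *
from workcell import manip,effector,readout,viewer
r=R(-29.4);p=np.array([*SH,.215]);manip.move_straight(p,r,feed=.06);manip.wait(.15)
f0=np.mean([F() for _ in range(5)],0);e=np.array(readout.read_ee_pos());print(readout.read_time_s(),f0,e)
z=.215
while z>.2015:
    z-=.0015;manip.move_straight([*p[:2],z],r,feed=.03)
    d=F()-f0;print(round(z,4),np.round(d,1),np.round(readout.read_ee_pos(),4),round(readout.read_time_s(),2))
    if np.linalg.norm(d)>5:break
E
```

```text
10.1 [-0.61009196 -0.56157965 -2.54617431] [ 0.51581637 -0.21524182  0.21545695]
0.2135 [ 0.   0.5 -0.7] [ 0.5155 -0.215   0.2136] 10.35
0.212 [ 0.8  0.8 -0.2] [ 0.5154 -0.2149  0.2119] 10.6
0.2105 [-0.   1.2 -0.8] [ 0.5154 -0.2149  0.2103] 10.85
0.209 [0.2 0.8 0.1] [ 0.5154 -0.2149  0.2088] 11.1
0.2075 [ 0.4  0.6 -0.9] [ 0.5154 -0.215   0.2073] 11.35
0.206 [ 0.8  0.1 -0.6] [ 0.5154 -0.2149  0.2059] 11.6
0.2045 [ 0.7  0.8 -0.5] [ 0.5154 -0.2149  0.2043] 11.85
0.203 [-0.6  0.8 -1. ] [ 0.5154 -0.2149  0.2029] 12.1
0.2015 [0.4 0.2 0.1] [ 0.5154 -0.215   0.2014] 12.35
```

```bash
python3 - <<'E'
from geo import *
from workcell import manip,effector,readout,viewer
r=R(-29.4);z=.2015;f0=np.array([0,0,-2.9])
while z>.188:
    z-=.0005 ;manip.move_straight([*SH,z],r,feed=.01)
    d=F()-f0;print(round(z,4),np.round(d,1),np.round(readout.read_ee_pos(),4),round(readout.read_time_s(),2))
    if d[2]>3 or np.hypot(*d[:2])>6:break
print(readout.read_moment())
E
```

```text
0.201 [0.1 0.4 0.5] [ 0.5155 -0.215   0.201 ] 12.6
0.2005 [-0.2  0.5 -0.4] [ 0.5155 -0.215   0.2005] 12.85
0.2 [-0.1 -0.5 -0.4] [ 0.5155 -0.215   0.2   ] 13.1
0.1995 [-0.   0.7 -1.2] [ 0.5155 -0.215   0.1995] 13.35
0.199 [-0.8 -0.3 -1.5] [ 0.5155 -0.215   0.199 ] 13.6
0.1985 [ 0.8 -0.6  0.3] [ 0.5155 -0.215   0.1984] 13.85
0.198 [ 0.4 -0.3  0.3] [ 0.5155 -0.215   0.1979] 14.1
0.1975 [0.3 1.4 0.2] [ 0.5155 -0.215   0.1974] 14.35
0.197 [-0.2  0.8 -0.6] [ 0.5155 -0.215   0.197 ] 14.6
0.1965 [-1.  -0.1 -1.2] [ 0.5155 -0.215   0.1965] 14.85
0.196 [-0.3 -0.8 -0.4] [ 0.5155 -0.215   0.196 ] 15.1
0.1955 [ 0.6 -0.2  0.1] [ 0.5155 -0.215   0.1955] 15.35
0.195 [ 0.1 -0.2 -1. ] [ 0.5155 -0.215   0.195 ] 15.6
0.1945 [ 0.4  0.  -0.9] [ 0.5155 -0.215   0.1944] 15.85
0.194 [0.9 0.  0.2] [ 0.5155 -0.215   0.194 ] 16.1
0.1935 [-0.7  0.1  0.1] [ 0.5155 -0.215   0.1935] 16.35
0.193 [ 0.1 -0.2 -0.2] [ 0.5155 -0.215   0.1929] 16.6
0.1925 [-0.3 -0.3 -0.3] [ 0.5155 -0.215   0.1925] 16.85
0.192 [ 0.5 -0.5 -0.6] [ 0.5155 -0.215   0.1919] 17.1
0.1915 [-0.1 -1.2  0.3] [ 0.5155 -0.215   0.1915] 17.35
0.191 [-0.4  0.2 -0.1] [ 0.5154 -0.215   0.1909] 17.6
0.1905 [ 0.3  0.  -0.3] [ 0.5155 -0.215   0.1905] 17.85
0.19 [ 0.  -0.7 -1. ] [ 0.5155 -0.215   0.19  ] 18.1
0.1895 [ 0.9 -0.2 -0.6] [ 0.5155 -0.215   0.1895] 18.35
0.189 [-0.4  0.2 -0.2] [ 0.5154 -0.215   0.1889] 18.6
0.1885 [ 0.5 -0.3  0.1] [ 0.5155 -0.215   0.1885] 18.85
0.188 [-0.2  0.2  0.3] [ 0.5155 -0.215   0.1879] 19.1
[-0.06585808 -0.05645562  0.05241905]
```

No contact at 7 mm below the tooth-end level, so the teeth meshed on the seen yaw. I'll take a quick look and continue.

```bash
python3 - <<'E'
from geo import *
from workcell import manip,effector,readout,viewer
import cv2
r=R(-29.4);z=.188;f0=np.array([0,0,-3.])
while z>.1685:
    z-=.0015 ;manip.move_straight([*SH,z],r,feed=.02)
    d=F()-f0;m=readout.read_moment();print(round(z,4),np.round(d,1),np.round(m,2),np.round(readout.read_ee_pos(),4),round(readout.read_time_s(),2))
    if d[2]>4 or np.hypot(*d[:2])>8:break
m=viewer.camera('side')[110:210,215:325,::-1];cv2.imwrite('pics/s3.png',cv2.resize(m,None,fx=5,fy=5,interpolation=cv2.INTER_CUBIC))
E
```

```text
0.1865 [-0.5  0.1 -0.5] [-0.07 -0.01 -0.01] [ 0.5154 -0.2149  0.1863] 19.35
0.185 [-0.2 -0.2  0.3] [-0.03 -0.01 -0.02] [ 0.5154 -0.2149  0.1848] 19.6
0.1835 [-0.4 -1.2 -0.7] [ 0.01 -0.06  0.03] [ 0.5154 -0.2149  0.1833] 19.85
0.182 [-0.2 -0.3 -0.1] [-0.03 -0.04 -0.03] [ 0.5154 -0.215   0.1818] 20.1
0.1805 [ 0.1 -0.5 -0.1] [-0.1  -0.01  0.02] [ 0.5154 -0.2149  0.1803] 20.35
0.179 [ 0.1 -0.5 -0.4] [0.02 0.01 0.  ] [ 0.5154 -0.2149  0.1789] 20.6
0.1775 [ 0.3  0.1 -0.3] [-0.02 -0.02 -0.01] [ 0.5154 -0.215   0.1773] 20.85
0.176 [ 0.4  0.  -0.7] [-0.04  0.   -0.01] [ 0.5154 -0.2149  0.1758] 21.1
0.1745 [ 0.1  0.3 -0.6] [-0.07 -0.09 -0.03] [ 0.5154 -0.215   0.1744] 21.35
0.173 [1.3 0.3 0.1] [-0.08 -0.07 -0.01] [ 0.5154 -0.215   0.1728] 21.6
0.1715 [ 0.3 -0.3 -0.1] [-0.02 -0.03  0.03] [ 0.5154 -0.2149  0.1714] 21.85
0.17 [-0.3 -0.4 -0.5] [-0.02 -0.06  0.  ] [ 0.5154 -0.2149  0.1698] 22.1
0.1685 [-0.2  0.6  0.3] [-0.07 -0.    0.01] [ 0.5154 -0.215   0.1683] 22.35
```

View pics/s3.png

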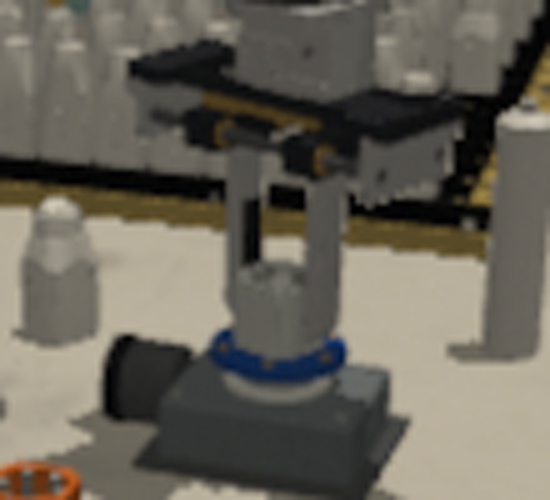

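The hub's flange (crop (278,357)) hangs just above the white ring with the shaft inside the bore, and there is no side force. Last millimetres in 0.25 mm steps.

```bash
python3 - <<'E'
from geo import *
from workcell import manip,effector,readout,viewer
r=R(-29.4);z=.1685;f0=np.array([0,0,-3.2])
while z>.158:
    z-=.0005 if z>.1652 else .00025;manip.move_straight([*SH,z],r,feed=.01)
    d=np.mean([F() for _ in range(3)],0)-f0;print(round(z,5),np.round(d,1),np.round(readout.read_ee_pos()[2],4),round(readout.read_time_s(),2))
    if d[2]>5 or np.hypot(*d[:2])>8:break
E
```

```text
0.168 [ 0.3 -0.4 -0.3] 0.168 22.65
0.1675 [-0.9 -0.3 -0.8] 0.1674 22.9
0.167 [-0.5  0.4 -0.1] 0.1669 23.15
0.1665 [-0.3  0.4 -0.6] 0.1665 23.4
0.166 [-0.6 -0.5 -0.8] 0.166 23.65
0.1655 [-0.9  0.6 -0.2] 0.1655 23.9
0.165 [0.4 0.3 0.1] 0.1649 24.15
0.16475 [ 0.6  0.4 -0.1] 0.1647 24.4
0.1645 [-0.   0.2 -0.1] 0.1645 24.65
0.16425 [ 0.5 -0.   0.4] 0.1642 24.9
0.164 [-0.7  0.5  0.9] 0.164 25.15
0.16375 [-0.2 -0.2 -0.7] 0.1637 25.4
0.1635 [ 0.2  0.3 -0.4] 0.1635 25.65
0.16325 [ 0.4  0.2 -0.8] 0.1632 25.9
0.163 [ 0.2 -0.2 -0.5] 0.163 26.15
0.16275 [-1.6  0.7  1.8] 0.163 26.4
0.1625 [-2.1  0.3  5.8] 0.163 26.65
```

Contact came exactly at the home height (TCP 0.163 m) with 6 N. Now I release and retreat.

```bash
python3 - <<'E'
from geo import *
from workcell import manip,effector,readout,viewer
import cv2
effector.ungrasp();manip.wait(.3);print(readout.read_gripper_width(),F())
manip.move_straight([*SH,.29],R(-29.4),feed=.08);manip.wait(.5);print(readout.read_time_s(),F())
o=[]
for n,(x0,y0) in(('side',(225,140)),('top',(250,145))):
    m=viewer.camera(n);cv2.imwrite(f'pics/f_{n}.png',m[:,:,::-1])
    im=cv2.resize(m[y0:y0+90,x0:x0+90,::-1],None,fx=4.4,fy=4.4,interpolation=cv2.INTER_CUBIC)
    t=np.linspace(0,2*np.pi,60)
    for z in(.05,.058):
        p=proj(n,np.c_[SH[0]+.038*np.cos(t),SH[1]+.038*np.sin(t),0*t+z]);p=((p-[x0,y0]+.5)*4.4-.5).astype(np.int32);cv2.polylines(im,[p],True,(0,255,0),1)
    o.append(im)
cv2.imwrite('pics/fin.png',np.hstack(o))
E
```

```text
0.9992691016799081 [0.15529974 0.26012352 0.72989043]
30.125 [ 0.2519331  -0.54639922 -0.92074836]
```

View pics/fin.png

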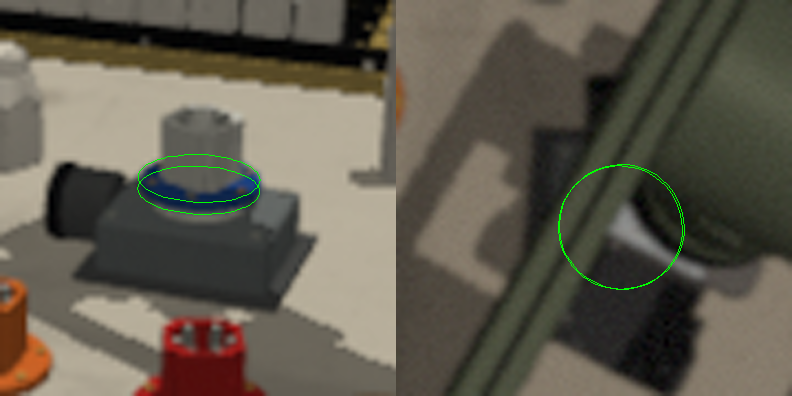

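View pics/f_side.png

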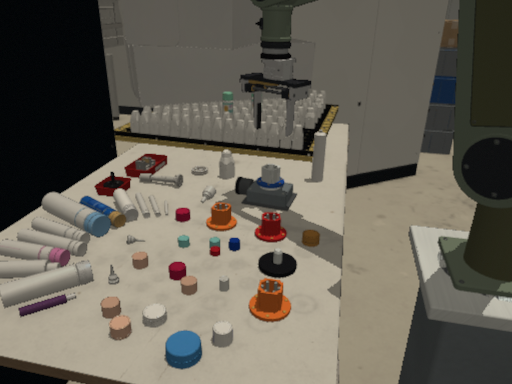

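The flange sits on the home ellipse (side crop (199,185)) to within under 1 px, the same offset as in the earlier overlay. The gripper is clear and the bystanders are where they were.

```bash
python3 -c "
from workcell import manip,readout
manip.job_done();print(readout.read_time_s())"
```

```text
the job is handed in; nothing more can be done
the job is handed in; nothing more can be done
```

The blue-flanged hub is on the gear drive's splined shaft, pushed home against the shoulder and released. I handed the job in shortly after 30 s on the robot's clock; no verdict is reported.

- **Pick-up:** I found the hub and shaft in both cameras and gripped the boss across two flats. The grip measured 41.8 mm against the 42 mm given. I lifted it clear of the post and carried it over the pilot.
- **Meshing:** I set the hub's yaw from the shaft teeth seen in the images. The teeth meshed at the first try, with no force felt on their ends. So I left out the resting on the teeth and the rocking.
- **Seating:** I came down in small guarded steps. Contact came exactly at the home height (tool at 0.163 m), and I stopped pressing at about 6 N.

**Last checks:**
- The side view shows the flange on the predicted home position to within about 1 pixel (1–2 mm), with the same small offset the overlay had before the fit.
- The gripper is open and well clear, and the force reading is near zero.
- The tube, bottle and caps look unmoved in the side view.
- The arm blocked the top view, so it could not confirm the final position. Centring rests on the side view and on the lack of side force during the descent.
- The two cameras disagreed by about 3 mm in y when I first measured. I used the mean, and it fitted.

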